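# Clip a counting slide on its carrier, dock it under the viewer and free the clip

### The job

Swing the blue carrier's spring clip by its red knob onto the edge of the glass counting slide; then, with the clip still on, push the carrier along the cart top into the converging guides of the white viewer until it sits fully home against the end stop. Finally swing the clip right off the slide again, leaving the carrier home and the slide in its bed. Do not lift the carrier or bang into the viewer, and leave the bottle, pot, carton and timer beside the work where they are.

Things in the scene. Friction and masses are not known exactly. Their poses are not given: they have to be found in the camera images.
- viewer: White viewer on two legs, fixed to the cart top, with two slippery white nylon guide rails 14 mm high, 12 mm thick, that lead the carrier in below its head. Origin: on the surface, where the carrier's origin lies when home; +x is the direction in which the carrier is pushed in. Legs: y = +-60 to 76 mm, x 22 to 58 mm, outside the rails.
- guide_mouth (a point): middle of the guides' mouth at surface height (viewer x = -50 mm), 139 mm wide between the rails; from here they converge to a straight channel 95 mm wide from viewer x = +5 mm to the end stop; axes as the viewer's
- head_front (a point): middle of the lower front edge of the viewer's head (viewer x = -16, z = 80 mm). Head: 82 (x) x 156 (y) mm, from 80 to 150 mm up, cap to 162; lens below it at viewer x 13 to 55 mm reaches down to 57 mm. With the carrier home it stands 15 to 32 mm beyond the clip's knob, so a vertical gripper does not fit: lean it 20 to 50 degrees, fingers pointing down and towards viewer +x
- carrier: Loose blue plate 120 (x) x 90 (y) x 16 mm, about 0.7 to 1 kg, in front of the guides' mouth; front corners rounded 10 mm. Origin: centre of its underside; +x points roughly into the guides. Push on the middle of its flat rear face (x = -60 mm, 16 mm high, black rubber pad). It slides on the cart top and stays where it is left
- carrier_nose (a point): middle of the carrier's front face, 8 mm above the cart top; axes as the carrier's
- home_stop (a point): point on the viewer's end stop that the carrier's nose meets when home (within 0.5 mm), 8 mm above the cart top; axes as the viewer's
- slide_bed (a point): centre of the slide's bed on top of the carrier (carrier x = 34, y = 0, z = 16 mm), between low lips 2.5 to 3 mm high with about 1.5 mm of play; axes as the carrier's
- slide: Loose glass counting slide, 30 (x) x 76 (y) x 5 mm, 30 g, with a white label end; lies crosswise in the bed on the carrier. Origin: centre of its underside
- clip_pivot (a point): axis of the clip's brass pivot screw (carrier x = -18, y = -18 mm); this point lies level with the knob's grip point, 50 mm above the carrier's underside; the screw is only 29 mm high; axes as the carrier's
- clip_knob (a point): grip point of the clip's red upright knob, a round post 10 mm in diameter, 24 to 60 mm above the carrier's underside; this point: on its axis, 50 mm up. It stands 30 mm from the pivot on the tail, across the pivot from the blade; pinch it (it turns freely on its pin) or push it. The tail's top is 23 mm up: keep the fingertips above
- clip_tip (a point): underside of the clip's rounded tip (8 mm ball), at the end of the spring blade 45 mm from the pivot; the blade presses the slide with about 1 to 2 N and rises over the slide's edge by itself
- clip (a joint): angle of the clip, rad, 0 to 1.35. 0: fully on at its stop, tip 8 mm in over the slide's rear edge, knob straight behind the pivot (carrier -x). Grows counter-clockwise from above, tip off the slide; at angle a, in the carrier's axes, the knob is at pivot + 30 mm x (-cos a, -sin a). The tip is on the slide below about 0.7. Stays where left; takes 1 to 5 N at the knob
- stain: small brown bottle with black cap, 36 mm in diameter, 85 mm high, a bystander; origin: centre of its underside
- pot: white lidded specimen pot, 62 mm in diameter, 62 mm high, a bystander; origin: centre of its underside
- slides: small flat carton 34 x 52 x 11 mm, a bystander; origin: centre of its underside
- timer: flat white bench timer 62 x 62 x 17 mm, a bystander; origin: centre of its underside
There are look-alikes about, which are no part of the job. Several things have the shape of the carrier; the one meant has the colours described above.

How it is judged:
By the outcome, as a careful person would: the job done as asked, in the order asked, and still so for the second after the job is handed in, with the robot touching nothing.
It also fails if it takes over 54 s, if anything falls off the work surface, if the arm or the gripper's body presses on something with over 40 N, if the wrist force passes 120 N, or if a joint passes its speed limit or range.

### The arm

A 7-joint arm with a two-finger parallel gripper is mounted at the origin on a cart in front of the work surface, level with it; the furniture and walls round the work are solid. World frame = base frame: x ahead of the robot, y to its left, z up, the work surface at z = 0. Lengths are in mm, angles in rad, forces in N, time in s.
With the tool pointing down it reaches from about 425 to 1025 mm from the base axis. Payload 3.6 kg.
Tool frame: the origin (TCP) lies on the centre line of the jaws, within the pads' length; the fingertips stand manip.finger_overhang ahead of it and the grasp point (between the pads) lies 5 mm behind it (manip.finger_overhang is the distance from the TCP to the fingertips, in mm); z points along the fingers, y is the line along which they close (so a half turn about z gives the same grasp; the last joint's range is limited). The gripper opens to 85 mm and grips with 20 to 120 N. Pads are 22 mm wide; open, the fingers measure 114 mm over their backs; the gripper's body (76 mm by 85 mm) begins 54 mm behind the grasp point. The pads swing forward as they close: fully open they stand 13 mm farther back than shut.
Start: joints at [-1.304, 0.591, 0.048, 1.609, -0.033, 0.943, -0.034], TCP at [255.258, 678.581, 245.302] pointing down, gripper open.
Joint ranges: [-2.69, 2.69], [-0.47, 2.24], [-1.27, 1.36], [0.19, 2.51], [-1.53, 4.68], [0.08, 2.07], [-3.09, 3.09]. Speed limits (rad/s): [2.57, 2.57, 3.14, 3.14, 3.14, 3.14, 3.14].

### API

Orientations are given as a unit quaternion [x, y, z, w].
In Python, from bench import manip gives the robot as it stands.
- The arm moves only by the shell command python3 -m crank 'ROWS' [FORCE]. ROWS is JSON, a list of rows, each an object with "jaw": the closure, from -1 (fully open) to 1 (shut); "slide": the shift along the tool's x, y, z in m, a list of three; "angular": the turn, a rotation vector about the tool's x, y, z in rad, a list of three. A call has 1 to 10 rows; each row is the pose to reach, as a shift and turn from the pose commanded when the call began, along the tool's axes at that moment; what a row does not reach only later rows make up. A row lasts 1/10 s, in which the tool goes at most 50 mm and 8.59 degrees, less where a joint would pass 70% of its speed; a pose out of reach is approached as far as the arm can. A call with a gripper value outside its range is refused whole. The fingers move at their own pace and stop on an object; FORCE is the grip in N (left out, the last holds). Time passes only in rows, so rows that repeat a pose let the fingers close. It gives the time, the measured TCP pose, the force, the opening and the grip force at its end, in the units of the state.
- manip.sense(): the state, without advancing time (a new reading comes with each control period).
- manip.camera(name): name is "scene" or "side" or "wrist"; returns a dict with "img" (420x560x3 uint8, red, green, blue), "range_z" (420x560 float32, mm along the optical axis (not along the pixel's ray), 0 where there is no reading), "camera_matrix" (3x3 intrinsics, pixels), "pose" (4x4, takes a point from camera to world coordinates). Camera axes: x right, y down, z forward; pixel columns grow to the right and rows downward; lengths in mm; the calibration is good to about 2 mm. The wrist camera is an equidistant fisheye: a pixel r from the principal point sees the ray r / f radians off the axis. A picture is of the moment at which its call begins.
- manip.hand_in(): hands the job in; it is judged then, once.
The state is a dict: "clock": time; "joint_positions": joint angles; "qd": joint speeds; "tau": joint torques, N m; "tool_pos": TCP position; "ee_rot": TCP orientation; "contact_force": force on the tool from outside, world axes, zero at the start; "wrist_torque": the same for the moment, N m; "finger_gap": opening from 0.0 (shut) to 1.0 (fully open); "grasp_force": force on a finger pad.
Only numpy, scipy, OpenCV 4.12 (cv2) and the standard library are available. Lean on these libraries where they do the work, as an engineer would, in place of code of your own. Each camera call takes 0.05 s, during which the arm holds its last target. There are 200 camera calls.

## Working session

There is one attempt and no reset: what is moved stays moved. The work goes in short steps, Python scripts to look and compute and a shell command to move; the robot and the scene stay as the last step left them, time stands still between calls to the robot, and variables do not carry over. Pictures are saved under pics/ and viewed, at most 10 in all, crops included, and the job is handed in when it is done.

```bash
mkdir -p pics; ls; cat > h.py <<'E'
import numpy as np,cv2
from bench import manip
from scipy.spatial.transform import Rotation as R
def grab(n,f=None):
    c=manip.camera(n)
    if f: cv2.imwrite('pics/'+f,c['img'][:,:,::-1])
    return c
def pts(c):
    d=c['range_z'];K=c['camera_matrix'];v,u=np.mgrid[:d.shape[0],:d.shape[1]]
    P=np.stack([(u-K[0,2])/K[0,0]*d,(v-K[1,2])/K[1,1]*d,d],-1)
    return P@c['pose'][:3,:3].T+c['pose'][:3,3]
E
python3 - <<'E'
from h import *
s=manip.sense();print(s['clock'],s['tool_pos'],s['ee_rot'],s['finger_gap'],manip.finger_overhang)
a=grab('scene');b=grab('side')
np.savez('a.npz',**a);np.savez('b.npz',**b)
cv2.imwrite('pics/s.png',a['img'][:,:,::-1]);cv2.imwrite('pics/b.png',b['img'][:,:,::-1])
for c in(a,b): print(c['camera_matrix'].round(1).tolist(),c['pose'].round(2).tolist())
E
```

```text
pics
0.0 [254.98077042 677.82451954 244.11675691] [ 1.78893721e-01  9.83867746e-01 -1.12903605e-03 -1.40275602e-04] 0.9991143916192841 14.0
[[479.7, 0.0, 275.1], [0.0, 479.7, 214.2], [0.0, 0.0, 1.0]] [[0.56, -0.56, 0.61, -39.99], [-0.83, -0.37, 0.42, -403.39], [-0.01, -0.74, -0.67, 774.89], [0.0, 0.0, 0.0, 1.0]]
[[427.5, 0.0, 277.2], [0.0, 427.5, 211.2], [0.0, 0.0, 1.0]] [[-1.0, -0.01, -0.0, 603.51], [-0.0, 0.66, -0.76, 669.22], [0.01, -0.76, -0.66, 656.31], [0.0, 0.0, 0.0, 1.0]]
```

View pics/s.png

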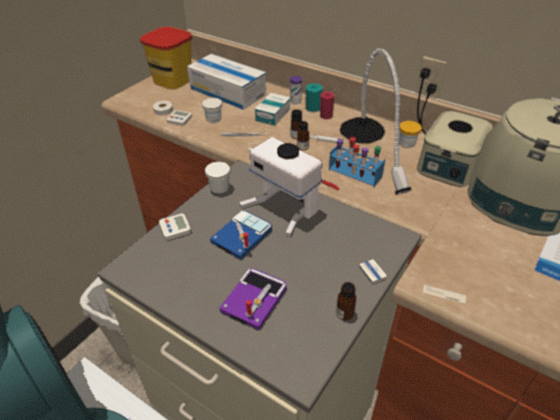

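View pics/b.png

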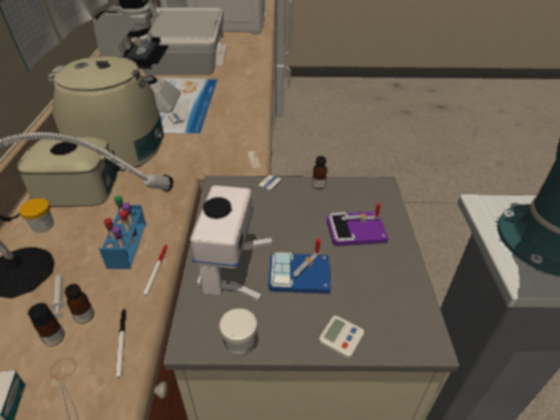

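Candidates: the blue carrier at scene (241,233) / side (300,272) with a red knob at (246,240); the purple look-alike at scene (253,297) / side (357,228); and the blue tube rack at scene (357,165). I choose the blue one. Next I'll measure it and check it in a crop.

```bash
cat > m.py <<'E'
from h import *
def seg(c,name):
    P=pts(c);hsv=cv2.cvtColor(c['img'],cv2.COLOR_RGB2HSV).astype(int)
    h,s,v=hsv[...,0],hsv[...,1],hsv[...,2]
    X,Y,Z=P[...,0],P[...,1],P[...,2]
    reg=(X>350)&(X<950)&(abs(Y)<450)
    blue=reg&(h>100)&(h<122)&(s>130)&(Z>12)&(Z<20)
    def big(m):
        n,l,st,_=cv2.connectedComponentsWithStats(m.astype(np.uint8));
        return l==1+np.argmax(st[1:,4])
    blue=big(blue)
    hull=cv2.convexHull(P[blue][:,:2].astype(np.float32))
    r=cv2.minAreaRect(hull);print(name,'carrier',r,'z',np.median(Z[blue]))
    cx,cy=r[0];near=(np.hypot(X-cx,Y-cy)<90)
    red=near&((h<8)|(h>172))&(s>130)&(Z>25)&(Z<65)
    print(' red',red.sum(),P[red].mean(0).round(1), P[red].min(0).round(1),P[red].max(0).round(1))
    return P,h,s,v
if __name__=='__main__':
  for f,n in(('a.npz','scene'),('b.npz','side')):
    c=dict(np.load(f));P,h,s,v=seg(c,n)
    X,Y,Z=P[...,0],P[...,1],P[...,2]
    top=(X>400)&(X<950)&(abs(Y)<400)&(Z>143)&(Z<154)&(s<60)
    print(' head',cv2.minAreaRect(P[top][:,:2].astype(np.float32)),top.sum())
    rail=(X>400)&(X<950)&(abs(Y)<300)&(Z>10)&(Z<17)&(s<50)&(v>130)
    cn,l,st,ce=cv2.connectedComponentsWithStats(rail.astype(np.uint8))
    for i in range(1,cn):
        if st[i,4]>25: print(' rail?',st[i,4],ce[i].round(),cv2.minAreaRect(P[l==i][:,:2].astype(np.float32)))
    o=(X>300)&(X<950)&(abs(Y)<400)&(Z>8)&(Z<170)
    cn,l,st,ce=cv2.connectedComponentsWithStats(o.astype(np.uint8))
    for i in range(1,cn):
        if st[i,4]>60: q=P[l==i]; print(' obj',ce[i].round(),q.min(0).round(),q.max(0).round())
E
python3 m.py
python3 - <<'E'
import cv2
a=cv2.imread('pics/s.png')[120:280,150:350];b=cv2.imread('pics/b.png')[180:320,180:380]
cv2.imwrite('pics/crop.png',cv2.vconcat([cv2.resize(a[20:],(600,420))[:300+120],])) 
a=cv2.resize(a,(500,400),interpolation=2);b=cv2.resize(b,(300,210))
cv2.imwrite('pics/crop.png',cv2.hconcat([a,cv2.copyMakeBorder(b,0,190,0,0,0)]))
E
```

```text
scene carrier ((531.79443359375, 105.75798034667969), (90.1251449584961, 74.47415161132812), 87.92068481445312) z 14.706454954904189
 red 39 [518.2  64.7  46.7] [513.9  59.9  27.1] [541.3  90.3  60.5]
 head ((844.5086669921875, -92.94427490234375), (191.2267303466797, 614.0946655273438), 35.17234802246094) 1255
 rail? 55 [248. 201.] ((651.2380981445312, 158.05335998535156), (12.389397621154785, 43.084564208984375), 59.54697036743164)
 rail? 441 [175. 225.] ((488.7978515625, 250.30995178222656), (65.34500122070312, 61.76985549926758), 57.68540954589844)
 rail? 28 [260. 219.] ((613.4813842773438, 95.788818359375), (51.081451416015625, 8.786968231201172), 89.7377700805664)
 rail? 59 [291. 226.] ((633.7249145507812, 22.7766056060791), (43.59733200073242, 11.655067443847656), 14.121761322021484)
 rail? 64 [377. 268.] ((628.476318359375, -194.44485473632812), (49.21358871459961, 14.437264442443848), 59.418312072753906)
 rail? 48 [370. 273.] ((608.9260864257812, -187.6603240966797), (39.551551818847656, 12.665497779846191), 58.80488967895508)
 rail? 51 [279. 285.] ((469.9064636230469, -54.2
[... 1354 characters left out ...]
81 [343. 337.] ((489.54327392578125, 252.02593994140625), (63.266204833984375, 61.596282958984375), 57.30253601074219)
 obj [151. 123.] [ 918. -400.    8.] [ 950. -309.  165.]
 obj [147. 176.] [ 849. -161.   20.] [950. -65. 168.]
 obj [320. 172.] [ 479. -199.    8.] [ 515. -168.   85.]
 obj [270. 182.] [ 597. -219.    8.] [ 646. -159.   13.]
 obj [223. 237.] [612.   8.   8.] [754. 175. 163.]
 obj [122. 230.] [903. -61.   8.] [950.  81.  81.]
 obj [357. 227.] [363. -72.   8.] [489.  28.  61.]
 obj [300. 271.] [495.  61.   8.] [617. 155.  60.]
 obj [ 84. 301.] [942. 183.   8.] [950. 211.  63.]
 obj [239. 330.] [634. 232.   8.] [694. 293.  64.]
 obj [341. 336.] [451. 214.   8.] [529. 292.  20.]
```

View pics/crop.png

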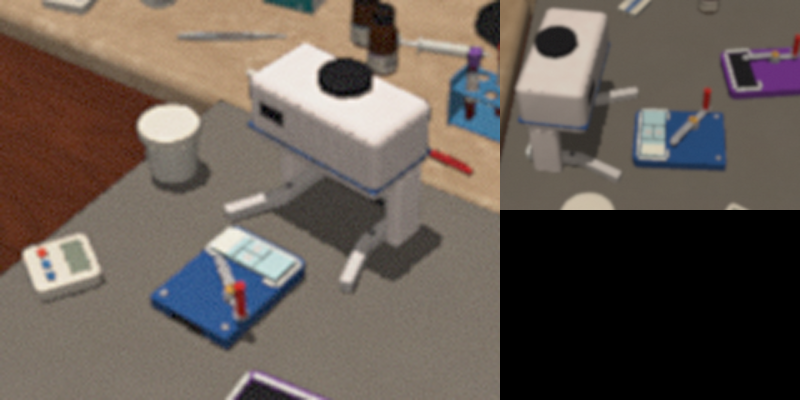

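The crop shows the blue carrier with its red knob at crop (240,300), clip off the slide, and the white viewer's rails behind it; the purple one is the look-alike. Next I fit the viewer and work out a plan in carrier axes.

```bash
python3 - <<'E'
from h import *
for f in('a.npz','b.npz'):
    c=dict(np.load(f));P=pts(c);X,Y,Z=P[...,0],P[...,1],P[...,2]
    m=(X>600)&(X<770)&(Y>-20)&(Y<190)&(Z>145)&(Z<168)
    n,l,st,ce=cv2.connectedComponentsWithStats(m.astype(np.uint8));m=l==1+np.argmax(st[1:,4])
    r=cv2.minAreaRect(P[m][:,:2].astype(np.float32));print('head',r,m.sum())
    for yaw in (-7,-9,-11):
        t=np.radians(yaw);ex=np.array([np.cos(t),np.sin(t)]);ey=np.array([-ex[1],ex[0]])
        q=P[m][:,:2];a,b=np.percentile(q@ex,[1,99]),np.percentile(q@ey,[1,99])
        print(yaw,a[1]-a[0],b[1]-b[0],'viewer origin',ex*(a.mean()-25)+ey*b.mean())
    # rails: direct line fit of ends
    for nm,box in(('L',(610,690,125,175)),('R',(605,690,5,60))):
        k=(X>box[0])&(X<box[1])&(Y>box[2])&(Y<box[3])&(Z>10)&(Z<17)
        q=P[k][:,:2]; 
        if nm=='R': q=q[q[:,0]<660]
        print(nm,len(q),cv2.boxPoints(cv2.minAreaRect(q.astype(np.float32))).round(1).tolist())
E
```

```text
head ((699.2805786132812, 82.6604232788086), (154.16558837890625, 81.42938232421875), 82.5636215209961) 1412
-7 76.05803413310286 146.7790541980695 viewer origin [674.03292942  84.96907382]
-9 76.47119469389122 147.37754228924896 viewer origin [673.98649101  86.04340202]
-11 78.17171222452953 147.64470197441565 viewer origin [674.10954418  86.79156129]
L 103 [[608.2000122070312, 169.5], [611.2999877929688, 126.69999694824219], [690.2999877929688, 132.60000610351562], [687.0999755859375, 175.3000030517578]]
R 75 [[605.0999755859375, 59.20000076293945], [613.5999755859375, 11.600000381469727], [660.7000122070312, 20.0], [652.2000122070312, 67.5999984741211]]
head ((700.791259765625, 85.37371063232422), (153.37957763671875, 78.11042785644531), 82.50028991699219) 2385
-7 75.73452107574712 147.22389846845095 viewer origin [675.74909159  89.19535718]
-9 76.04315443467794 147.06811932031172 viewer origin [675.53610814  90.28416902]
-11 78.0432671617018 147.2731907738302 viewer origin [675.32700664  91.41074296]
L 218 [[607.4000244140625, 171.1999969482422], [611.9000244140625, 127.5999984741211], [689.7999877929688, 135.8000030517578], [685.2000122070312, 179.39999389648438]]
R 101 [[611.2000122070312, 27.700000762939453], [614.4000244140625, 13.100000381469727], [661.0, 23.5], [657.7999877929688, 38.099998474121094]]
```

```bash
cat > g.py <<'E'
from h import *
YAW=-8.0
def des(lean,yaw=YAW):
    t,l=np.radians(yaw),np.radians(lean)
    ex=np.array([np.cos(t),np.sin(t),0]);ey=np.array([-ex[1],ex[0],0])
    z=np.sin(l)*ex+np.array([0,0,-np.cos(l)])
    return R.from_matrix(np.stack([np.cross(ey,z),ey,z],1))
def go(p,lean=None,yaw=YAW,frm=None):
    """tool-frame shift (m) and rotvec from pose frm(pos,quat) to TCP p"""
    s=manip.sense();p0,q0=(s['tool_pos'],s['ee_rot']) if frm is None else frm
    r0=R.from_quat(q0);rv=(r0.inv()*des(lean,yaw)).as_rotvec() if lean is not None else np.zeros(3)
    d=r0.inv().apply(np.array(p)-p0)/1000
    print('slide',d.round(4).tolist(),'ang',rv.round(3).tolist(),'dist',(np.linalg.norm(d)*1000).round(),'deg',np.degrees(np.linalg.norm(rv)).round(1))
E
python3 -c "
from g import *
go([519,67,150],0)"
```

```text
slide [-0.4621, -0.4787, 0.0953] ang [-0.002, -0.0, -0.22] dist 672.0 deg 12.6
```

```bash
python3 -m crank '[{"jaw":-1,"slide":[-0.03,-0.03,0.006],"angular":[0,0,-0.02]},{"jaw":-1,"slide":[-0.06,-0.062,0.012],"angular":[0,0,-0.05]},{"jaw":-1,"slide":[-0.09,-0.094,0.018],"angular":[0,0,-0.08]},{"jaw":-1,"slide":[-0.12,-0.126,0.025],"angular":[0,0,-0.1]},{"jaw":-1,"slide":[-0.15,-0.156,0.03],"angular":[0,0,-0.12]},{"jaw":-1,"slide":[-0.18,-0.186,0.037],"angular":[0,0,-0.14]},{"jaw":-1,"slide":[-0.21,-0.218,0.043],"angular":[0,0,-0.16]},{"jaw":-1,"slide":[-0.24,-0.25,0.05],"angular":[0,0,-0.18]},{"jaw":-1,"slide":[-0.27,-0.28,0.056],"angular":[0,0,-0.2]},{"jaw":-1,"slide":[-0.3,-0.31,0.062],"angular":[0,0,-0.22]}]' 30; python3 -c "
from g import *
go([519,67,150],0)"
```

```text
clock: 1.1
tool_pos: [427.2, 281.0, 182.9]
ee_rot: [0.069, 0.998, -0.0, -0.0]
contact_force: [0.8, -0.7, 0.3]
finger_gap: 1.003
grasp_force: 0.0
slide [-0.1205, -0.1992, 0.033] ang [-0.0, -0.0, 0.001] dist 235.0 deg 0.1
```

```bash
python3 -m crank '[{"jaw":-1,"slide":[-0.024,-0.04,0.007],"angular":[0,0,0]},{"jaw":-1,"slide":[-0.048,-0.08,0.014],"angular":[0,0,0]},{"jaw":-1,"slide":[-0.072,-0.12,0.02],"angular":[0,0,0]},{"jaw":-1,"slide":[-0.096,-0.16,0.026],"angular":[0,0,0]},{"jaw":-0.6,"slide":[-0.112,-0.186,0.03],"angular":[0,0,0]},{"jaw":-0.5,"slide":[-0.1205,-0.199,0.033],"angular":[0,0,0]},{"jaw":-0.4,"slide":[-0.1205,-0.199,0.033],"angular":[0,0,0]}]'
python3 - <<'E'
from g import *
s=manip.sense();print(s['clock'],s['tool_pos'],s['ee_rot'])
c=grab('wrist','w1.png');np.savez('w.npz',**c);print(c['camera_matrix'].round(1).tolist(),c['pose'].round(2).tolist())
E
```

```text
clock: 1.8
tool_pos: [519.1, 65.7, 149.8]
ee_rot: [0.073, 0.997, -0.001, -0.0]
contact_force: [-0.3, -0.1, -1.0]
finger_gap: 0.695
grasp_force: 0.0
1.8 [519.10815826  65.67870537 149.76740081] [ 7.27253180e-02  9.97351693e-01 -7.71746384e-04 -1.81136466e-04]
[[325.2, 0.0, 275.1], [0.0, 325.2, 211.9], [0.0, 0.0, 1.0]] [[0.15, 0.95, 0.28, 446.69], [0.99, -0.14, -0.04, 76.0], [-0.0, 0.29, -0.96, 278.0], [0.0, 0.0, 0.0, 1.0]]
```

View pics/w1.png

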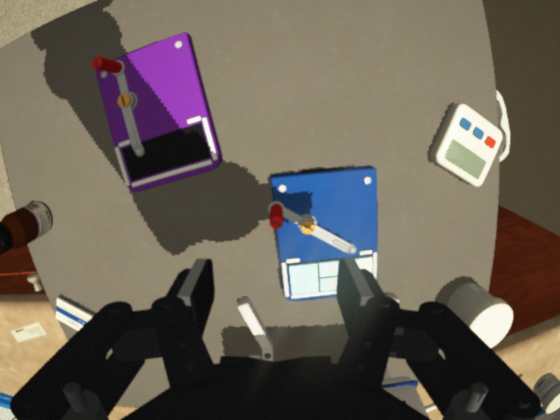

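The wrist view shows the knob at (277,214), pivot (307,225), tip (350,248) off the slide, and the fingers well above. I'll measure from here.

```bash
cat >> g.py <<'E'
def wpts(c):
    d=c['range_z'];K=c['camera_matrix'];v,u=np.mgrid[:d.shape[0],:d.shape[1]]
    a=(u-K[0,2])/K[0,0];b=(v-K[1,2])/K[1,1];r=np.hypot(a,b)+1e-9
    k=np.tan(np.minimum(r,1.5))/r
    return np.stack([a*k*d,b*k*d,d],-1)@c['pose'][:3,:3].T+c['pose'][:3,3]
def big(m):
    n,l,st,_=cv2.connectedComponentsWithStats(m.astype(np.uint8),connectivity=8)
    return l==1+np.argmax(st[1:,4])
def carrier(c,P):
    hsv=cv2.cvtColor(c['img'],cv2.COLOR_RGB2HSV).astype(int);h,s,v=np.moveaxis(hsv,-1,0)
    X,Y,Z=np.moveaxis(P,-1,0)
    reg=(X>450)&(X<760)&(Y>0)&(Y<190)
    b=big(reg&(h>100)&(h<125)&(s>120)&(Z>11)&(Z<20))
    r=cv2.minAreaRect(P[b][:,:2].astype(np.float32));print('blue',np.round(r[0],1),np.round(r[1],1),round(r[2],1))
    all_=big(reg&(Z>10)&(Z<24)&(np.hypot(X-r[0][0],Y-r[0][1])<95))
    r=cv2.minAreaRect(P[all_][:,:2].astype(np.float32));print('plate',np.round(r[0],1),np.round(r[1],1),round(r[2],1))
    k=reg&((h<8)|(h>172))&(s>130)&(Z>22)&(Z<66)&(np.hypot(X-r[0][0],Y-r[0][1])<95)
    for a,e in((30,57),(57,66)):
        q=P[k&(Z>a)&(Z<e)]
        if len(q): print('knob',len(q),q.mean(0).round(1),'med',np.median(q,0).round(1))
    y=reg&(h>14)&(h<28)&(s>120)&(Z>20)&(Z<36)&(np.hypot(X-r[0][0],Y-r[0][1])<60)
    if y.sum(): print('brass',y.sum(),P[y].mean(0).round(1))
E
python3 - <<'E'
from g import *
c=dict(np.load('w.npz'));P=wpts(c);carrier(c,P)
E
```

```text
blue [535.7 107.5] [89.3 79.6] 87.8
plate [555.6 106.6] [ 91.3 121.1] 88.2
knob 117 [515.1  66.   44.3] med [514.8  66.4  44.5]
knob 131 [518.3  65.8  59.3] med [518.1  65.8  59.3]
brass 122 [537.1  89.2  28.5]
```

```bash
python3 -m crank '[{"jaw":-0.2,"slide":[0,0,0.04],"angular":[0,0,0]},{"jaw":0.0,"slide":[0,0,0.08],"angular":[0,0,0]},{"jaw":0.1,"slide":[0.0005,0.0005,0.103],"angular":[0,0,0]},{"jaw":0.3,"slide":[0.0005,0.0005,0.103],"angular":[0,0,0]},{"jaw":0.6,"slide":[0.0005,0.0005,0.103],"angular":[0,0,0]},{"jaw":0.8,"slide":[0.0005,0.0005,0.103],"angular":[0,0,0]},{"jaw":1,"slide":[0.0005,0.0005,0.103],"angular":[0,0,0]},{"jaw":1,"slide":[0.0005,0.0005,0.103],"angular":[0,0,0]},{"jaw":1,"slide":[0.0005,0.0005,0.103],"angular":[0,0,0]}]' 25; python3 - <<'E'
from g import *
s=manip.sense();r0=R.from_quat(s['ee_rot']);print(s['tool_pos'])
piv=np.array([537.1,89.2]);k0=s['tool_pos'][:2];d=k0-piv
th=np.arctan2(d[1],d[0]);print(np.linalg.norm(d),'a',np.degrees(th)+180+2)
a0=np.degrees(th)+180+2
for a in np.linspace(a0,-2,10)[1:]:
    w=np.radians(a-2+180);p=piv+30*np.array([np.cos(w),np.sin(w)])
    print(a.round(1),(r0.inv().apply(np.r_[p-k0,0])/1000).round(4))
E
```

```text
clock: 2.75
tool_pos: [517.7, 69.4, 48.0]
ee_rot: [0.07, 0.998, -0.0, -0.0]
contact_force: [-2.4, -1.0, 2.3]
finger_gap: 0.103
grasp_force: 24.9
[517.66717983  69.4169189   48.0312571 ]
27.730935753448314 a 47.51172965126628
42.0 [ 0.0036 -0.      0.    ]
36.5 [0.0056 0.002  0.    ]
31.0 [0.0075 0.0042 0.    ]
25.5 [0.0091 0.0066 0.    ]
20.0 [0.0105 0.0091 0.    ]
14.5 [0.0116 0.0118 0.    ]
9.0 [0.0125 0.0145 0.    ]
3.5 [0.0131 0.0173 0.    ]
-2.0 [0.0134 0.0202 0.    ]
```

```bash
python3 -m crank '[{"jaw":1,"slide":[0.003,0.0,0],"angular":[0,0,0]},{"jaw":1,"slide":[0.0052,0.002,0],"angular":[0,0,0]},{"jaw":1,"slide":[0.0072,0.0042,0],"angular":[0,0,0]},{"jaw":1,"slide":[0.0088,0.0066,0],"angular":[0,0,0]},{"jaw":1,"slide":[0.01,0.009,0],"angular":[0,0,0]}]'; python3 - <<'E'
from g import *
for i in range(2):
    s=manip.sense();print(s['tool_pos'],s['contact_force'])
c=grab('scene');carrier(c,pts(c));c=grab('side');carrier(c,pts(c));s=manip.sense();print(s['tool_pos'],s['contact_force'])
E
```

```text
clock: 3.25
tool_pos: [509.6, 79.2, 47.8]
ee_rot: [0.07, 0.998, -0.0, 0.0]
contact_force: [-1.0, -4.0, 6.3]
finger_gap: 0.107
grasp_force: 25.4
[509.57859811  79.19068875  47.81038505] [-0.98982742 -3.99820159  6.32152871]
[509.57859811  79.19068875  47.81038505] [-0.98982742 -3.99820159  6.32152871]
blue [543.2 108.3] [91.4 93.9] 87.0
plate [557.1 107.6] [ 92.5 122.2] 86.1
blue [538.8 116.5] [81.4 79.6] 85.0
plate [556.5 110.2] [ 91.5 121.1] 86.0
brass 15 [538.4  92.9  28.1]
[509.12165232  80.13669878  47.7916841 ] [-1.77671771 -2.33975482  6.5923914 ]
```

```bash
python3 -m crank '[{"jaw":1,"slide":[0.001,0.0027,0],"angular":[0,0,0]},{"jaw":1,"slide":[0.0019,0.0054,0],"angular":[0,0,0]},{"jaw":1,"slide":[0.0026,0.0081,0],"angular":[0,0,0]},{"jaw":1,"slide":[0.003,0.0108,0],"angular":[0,0,0]},{"jaw":1,"slide":[0.0031,0.013,0],"angular":[0,0,0]},{"jaw":1,"slide":[0.0031,0.013,0],"angular":[0,0,0]}]'; python3 - <<'E'
from g import *
c=grab('side','b2.png');carrier(c,pts(c));c=grab('wrist');carrier(c,wpts(c));s=manip.sense();print(s['tool_pos'],s['contact_force'])
w=grab('scene')['img'];x=cv2.imread('pics/b2.png')
cv2.imwrite('pics/c2.png',cv2.hconcat([cv2.resize(x[220:320,230:350],(400,333)),cv2.resize(c['img'][130:310,230:430,::-1],(370,333))]))
E
```

```text
clock: 3.95
tool_pos: [506.4, 93.4, 47.8]
ee_rot: [0.069, 0.998, -0.0, -0.002]
contact_force: [-3.0, -1.0, 8.5]
finger_gap: 0.107
grasp_force: 25.6
blue [540.5 124. ] [66.  79.1] 86.6
plate [556.5 110.3] [ 91.5 120.9] 86.0
brass 17 [537.9  92.8  28. ]
blue [521.1 111.1] [89.1 49.5] 85.9
plate [519.6 111.2] [91.8 50. ] 83.5
knob 555 [503.6  93.3  44.8] med [503.4  93.4  45.3]
knob 349 [506.   92.9  59.6] med [505.7  92.9  59.4]
brass 169 [537.   90.5  28.4]
[506.39143537  93.44255343  47.75336547] [-4.12994645 -1.30713041  9.46121374]
```

View pics/c2.png

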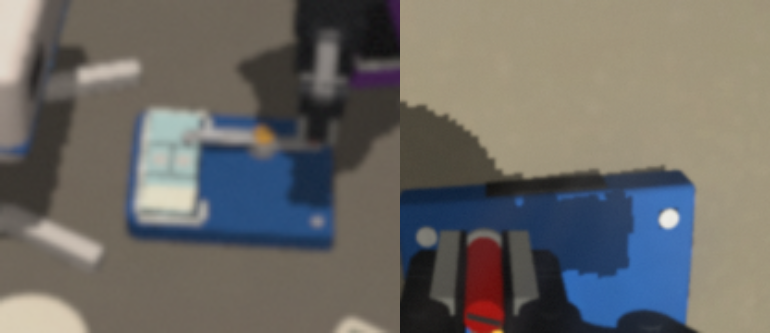

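The clip is on: left half, the tip reaches over the slide edge at (190,135), with the knob straight behind the pivot. Now I release, rise and move behind the carrier.

```bash
python3 -m crank '[{"jaw":0.6,"slide":[0,-0.001,0],"angular":[0,0,0]},{"jaw":0.4,"slide":[0,-0.001,0],"angular":[0,0,0]},{"jaw":0.3,"slide":[0,-0.001,0],"angular":[0,0,0]},{"jaw":0.3,"slide":[0,-0.001,-0.02],"angular":[0,0,0]},{"jaw":0.3,"slide":[0,-0.001,-0.055],"angular":[0,0,0]}]'; python3 - <<'E'
from g import *
go([468,116.6,100],12); 
c=grab('side');carrier(c,pts(c))
s=manip.sense();print(s['tool_pos'])
E
```

```text
clock: 4.6
tool_pos: [506.7, 92.3, 101.0]
ee_rot: [0.07, 0.998, -0.001, -0.002]
contact_force: [0.7, -0.5, 0.3]
finger_gap: 0.347
grasp_force: 0.0
slide [0.0417, 0.0187, 0.0012] ang [-0.001, -0.214, 0.001] dist 46.0 deg 12.3
blue [541.3 121.7] [70.4 84.1] 85.9
plate [556.6 109.5] [ 92.5 120.9] 85.9
knob 46 [508.8  96.5  44. ] med [508.9  96.8  44.3]
knob 14 [507.8  94.   58.8] med [507.5  94.6  58.8]
brass 15 [538.4  92.6  27.8]
[510.17310477  92.84246448 106.57517017]
```

```bash
python3 -m crank '[{"jaw":0.6,"slide":[0.02,0.009,0],"angular":[0,-0.1,0]},{"jaw":1,"slide":[0.0417,0.0187,0],"angular":[0,-0.214,0]},{"jaw":1,"slide":[0.0417,0.0187,0.02],"angular":[0,-0.214,0]},{"jaw":1,"slide":[0.0417,0.0187,0.05],"angular":[0,-0.214,0]},{"jaw":1,"slide":[0.0417,0.0187,0.07],"angular":[0,-0.214,0]},{"jaw":1,"slide":[0.0417,0.0187,0.081],"angular":[0,-0.214,0]},{"jaw":1,"slide":[0.0417,0.0187,0.081],"angular":[0,-0.214,0]}]'; python3 - <<'E'
from g import *
go([468,116.6,20],12); s=manip.sense();print(s['tool_pos'],s['contact_force'])
ex=np.array([.99027,-.13917])
for d in(20,100,134,140): go(np.r_[np.array([468,116.6])+ex*d,20])
E
```

```text
clock: 5.35
tool_pos: [453.6, 98.1, 55.4]
ee_rot: [0.067, 0.994, -0.043, 0.077]
contact_force: [-0.0, 0.9, 0.1]
finger_gap: 0.003
grasp_force: 0.0
slide [-0.0061, 0.0229, 0.0352] ang [-0.074, -0.049, 0.013] dist 42.0 deg 5.1
[453.62630214  98.14630717  55.37477374] [-3.34076221e-04  8.94689118e-01  1.46352954e-01]
slide [-0.0258, 0.0229, 0.0384] ang [0.0, 0.0, 0.0] dist 52.0 deg 0.0
slide [-0.1048, 0.023, 0.0512] ang [0.0, 0.0, 0.0] dist 119.0 deg 0.0
slide [-0.1384, 0.023, 0.0566] ang [0.0, 0.0, 0.0] dist 151.0 deg 0.0
slide [-0.1443, 0.023, 0.0576] ang [0.0, 0.0, 0.0] dist 157.0 deg 0.0
```

```bash
python3 - <<'E'
from g import *
s=manip.sense();print(np.round(s['joint_positions'],2))
c=grab('wrist');carrier(c,wpts(c))
s=manip.sense();print(s['tool_pos'],np.round(s['joint_positions'],2))
for l in(0,5): go([472,116,21],l)
E
```

```text
[-0.36  0.61 -0.06  2.38  1.3   0.19 -0.26]
blue [502.3 134.7] [44.6 12.5] 79.9
plate [501.8 133.8] [47.9 13.5] 79.2
knob 133 [503.4  91.   50.4] med [503.2  91.   50.8]
knob 27 [503.3  91.7  58. ] med [503.4  91.8  58. ]
[452.99416903  97.40196117  53.78607912] [-0.36  0.61 -0.06  2.38  1.31  0.19 -0.26]
slide [-0.0111, 0.0235, 0.0333] ang [-0.076, 0.158, 0.005] dist 42.0 deg 10.1
slide [-0.0111, 0.0235, 0.0333] ang [-0.076, 0.071, 0.008] dist 42.0 deg 6.0
```

```bash
python3 -m crank '[{"jaw":1,"slide":[0,0,-0.02],"angular":[0,0.1,0]},{"jaw":1,"slide":[0,0,-0.03],"angular":[0,0.2,0]},{"jaw":1,"slide":[0,0,-0.03],"angular":[0,0.2,0]},{"jaw":1,"slide":[0,0,-0.03],"angular":[0,0.2,0]}]'; python3 - <<'E'
from g import *
s=manip.sense();print(np.round(s['joint_positions'],2))
go([470,116.3,20],0)
E
```

```text
clock: 5.8
tool_pos: [452.3, 99.9, 86.4]
ee_rot: [0.075, 0.996, -0.033, -0.022]
contact_force: [0.2, 0.1, 0.2]
finger_gap: 0.002
grasp_force: 0.0
[ 0.03  0.61 -0.5   2.24  0.67  0.52  0.41]
slide [-0.0176, 0.0233, 0.0643] ang [-0.068, -0.039, -0.011] dist 71.0 deg 4.5
```

```bash
python3 -m crank '[{"jaw":1,"slide":[-0.0176,0.0233,0],"angular":[-0.068,-0.039,-0.011]},{"jaw":1,"slide":[-0.0176,0.0233,0.02],"angular":[-0.068,-0.039,-0.011]},{"jaw":1,"slide":[-0.0176,0.0233,0.04],"angular":[-0.068,-0.039,-0.011]},{"jaw":1,"slide":[-0.0176,0.0233,0.04],"angular":[-0.068,-0.039,-0.011]}]'; python3 - <<'E'
from g import *
s=manip.sense();print(np.round(s['joint_positions'],2))
go([470,116.3,20],0)
E
```

```text
clock: 6.2
tool_pos: [465.4, 117.4, 40.8]
ee_rot: [0.065, 0.998, -0.005, -0.003]
contact_force: [0.2, -0.5, 0.1]
finger_gap: -0.002
grasp_force: 0.0
[-0.06  0.68 -0.38  2.26  0.79  0.35  0.31]
slide [-0.0048, -0.0003, 0.0208] ang [-0.011, -0.004, 0.01] dist 21.0 deg 0.9
```

```bash
python3 -m crank '[{"jaw":1,"slide":[-0.0048,0,0.012],"angular":[-0.011,-0.004,0.01]},{"jaw":1,"slide":[-0.0048,0,0.021],"angular":[-0.011,-0.004,0.01]},{"jaw":1,"slide":[-0.01,0,0.021],"angular":[-0.011,-0.004,0.01]},{"jaw":1,"slide":[-0.015,0,0.021],"angular":[-0.011,-0.004,0.01]},{"jaw":1,"slide":[-0.02,0,0.021],"angular":[-0.011,-0.004,0.01]},{"jaw":1,"slide":[-0.025,0,0.021],"angular":[-0.011,-0.004,0.01]},{"jaw":1,"slide":[-0.03,0,0.021],"angular":[-0.011,-0.004,0.01]},{"jaw":1,"slide":[-0.035,0,0.021],"angular":[-0.011,-0.004,0.01]},{"jaw":1,"slide":[-0.04,0,0.021],"angular":[-0.011,-0.004,0.01]}]'; python3 - <<'E'
from g import *
c=grab('side');carrier(c,pts(c))
s=manip.sense();print(np.round(s['joint_positions'],2),s['tool_pos'],s['contact_force'])
go([470,116.3,20],0)
E
```

```text
clock: 7.1
tool_pos: [502.7, 112.3, 21.8]
ee_rot: [0.07, 0.998, 0.001, -0.002]
contact_force: [-7.8, 1.2, 6.0]
finger_gap: -0.001
grasp_force: 4.2
blue [554.2 118.1] [71.4 77.6] 87.9
plate [563.2 107.7] [ 91.6 141.1] 86.8
knob 44 [525.4  92.9  44.3] med [525.6  93.3  44.2]
knob 15 [525.2  90.8  58.7] med [525.3  91.6  58.6]
brass 15 [554.6  90.3  28.1]
[-0.02  0.74 -0.39  2.18  0.79  0.37  0.35] [504.17772737 112.14210035  21.83387106] [-4.65857063  0.57057606  2.88982152]
slide [0.0344, -0.0007, 0.0019] ang [0.002, -0.003, -0.002] dist 34.0 deg 0.2
```

```bash
python3 -m crank '[{"jaw":1,"slide":[-0.006,0,0],"angular":[0,0,0]},{"jaw":1,"slide":[-0.012,0,0],"angular":[0,0,0]},{"jaw":1,"slide":[-0.018,0,0],"angular":[0,0,0]},{"jaw":1,"slide":[-0.024,0,0],"angular":[0,0,0]},{"jaw":1,"slide":[-0.03,0,0],"angular":[0,0,0]},{"jaw":1,"slide":[-0.036,0,0],"angular":[0,0,0]},{"jaw":1,"slide":[-0.042,0,0],"angular":[0,0,0]},{"jaw":1,"slide":[-0.048,0,0],"angular":[0,0,0]},{"jaw":1,"slide":[-0.054,0,0],"angular":[0,0,0]},{"jaw":1,"slide":[-0.06,0,0],"angular":[0,0,0]}]'; python3 - <<'E'
from g import *
c=grab('side','b3.png');carrier(c,pts(c))
s=manip.sense();print(np.round(s['joint_positions'],2),s['tool_pos'],s['contact_force'])
p=s['tool_pos'][:2]-[675,87.5];t=np.radians(-8);print('viewer xy',p@[np.cos(t),np.sin(t)],p@[-np.sin(t),np.cos(t)])
a=grab('scene')['img'][120:280,150:350,::-1]
cv2.imwrite('pics/c3.png',cv2.hconcat([cv2.resize(c['img'][200:320,190:340,::-1],(400,320)),cv2.resize(a,(400,320))]))
E
```

```text
clock: 8.15
tool_pos: [561.0, 104.1, 21.8]
ee_rot: [0.07, 0.998, 0.001, -0.003]
contact_force: [-7.8, 1.0, 4.1]
finger_gap: 0.0
grasp_force: 3.8
blue [623.9 108.2] [ 68.1 100.1] 82.0
plate [621.2 100. ] [160.4 138.5] 68.7
knob 33 [583.   84.3  41.5] med [583.3  84.2  39.7]
knob 9 [583.5  82.6  58.5] med [583.7  83.7  59. ]
brass 14 [611.8  79.3  27.9]
[ 0.06  0.78 -0.46  2.05  0.74  0.47  0.47] [563.50010398 103.85302059  21.89795096] [-2.90302558  0.28320515  0.55684363]
viewer xy -112.69068727927414 0.6760878293963912
```

View pics/c3.png

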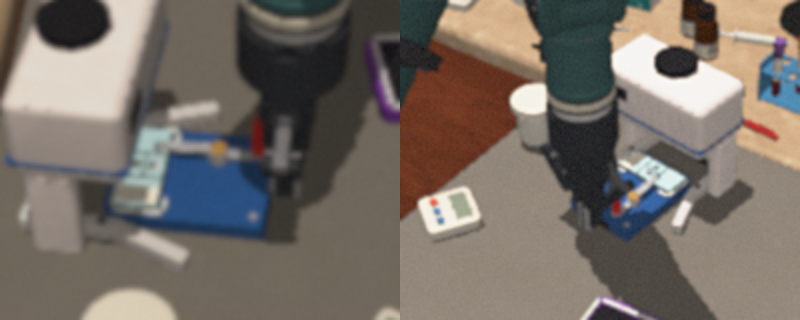

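The carrier is square and between the rails, with the clip on the slide (left 150,140). I keep pushing, slower.

```bash
python3 -m crank '[{"jaw":1,"slide":[-0.004,0,0],"angular":[0,0,0]},{"jaw":1,"slide":[-0.008,0,0],"angular":[0,0,0]},{"jaw":1,"slide":[-0.012,0,0],"angular":[0,0,0]},{"jaw":1,"slide":[-0.016,0,0],"angular":[0,0,0]},{"jaw":1,"slide":[-0.02,0,0],"angular":[0,0,0]},{"jaw":1,"slide":[-0.024,0,0],"angular":[0,0,0]},{"jaw":1,"slide":[-0.027,0,0],"angular":[0,0,0]},{"jaw":1,"slide":[-0.03,0,0],"angular":[0,0,0]},{"jaw":1,"slide":[-0.033,0,0],"angular":[0,0,0]}]'; cat >> g.py <<'E'
def vxy():
    s=manip.sense();p=s['tool_pos'][:2]-[675,87.5];t=np.radians(-8);print(s['clock'],'viewer xy',p@[np.cos(t),np.sin(t)],p@[-np.sin(t),np.cos(t)],s['tool_pos'][2],s['contact_force'].round(1))
E
python3 -c "
from g import *
c=grab('side');carrier(c,pts(c));vxy()"
```

```text
clock: 9.15
tool_pos: [595.4, 99.5, 21.8]
ee_rot: [0.071, 0.997, 0.001, -0.002]
contact_force: [-7.6, 1.6, 4.0]
finger_gap: 0.001
grasp_force: 3.7
blue [644.4 107.1] [67.  75.1] 77.6
plate [646.8 102.4] [173.2 108.3] 60.4
knob 20 [617.8  79.5  43.3] med [617.1  79.3  44. ]
knob 3 [618.3  79.3  58.8] med [618.9  79.6  58.1]
brass 14 [645.9  73.1  27.7]
9.2 viewer xy -79.61696100474506 0.7654823114515616 21.862580757963126 [-5.6  1.   1. ]
```

Creep on to the stop, watching the force.

```bash
python3 -m crank '[{"jaw":1,"slide":[-0.002,0,0],"angular":[0,0,0]},{"jaw":1,"slide":[-0.004,0,0],"angular":[0,0,0]},{"jaw":1,"slide":[-0.006,0,0],"angular":[0,0,0]},{"jaw":1,"slide":[-0.007,0,0],"angular":[0,0,0]}]'; python3 -c "
from g import *
vxy()"; python3 -m crank '[{"jaw":1,"slide":[-0.001,0,0],"angular":[0,0,0]},{"jaw":1,"slide":[-0.002,0,0],"angular":[0,0,0]},{"jaw":1,"slide":[-0.003,0,0],"angular":[0,0,0]},{"jaw":1,"slide":[-0.003,0,0],"angular":[0,0,0]}]'; python3 -c "
from g import *
vxy()"
```

```text
clock: 9.6
tool_pos: [602.6, 98.4, 21.8]
ee_rot: [0.071, 0.997, 0.001, -0.002]
contact_force: [-6.8, 0.5, 4.5]
finger_gap: -0.001
grasp_force: 3.6
9.6 viewer xy -73.25033875156996 0.7456285681009037 21.842502920933832 [-6.8  0.5  4.5]
clock: 10.0
tool_pos: [605.5, 98.1, 21.8]
ee_rot: [0.071, 0.997, 0.001, -0.002]
contact_force: [-6.9, 0.4, 2.8]
finger_gap: 0.002
grasp_force: 3.4
10.0 viewer xy -70.26394964202858 0.7972226729820082 21.827747883152195 [-6.9  0.4  2.8]
```

```bash
python3 -m crank '[{"jaw":1,"slide":[-0.001,0,0],"angular":[0,0,0]},{"jaw":1,"slide":[-0.002,0,0],"angular":[0,0,0]},{"jaw":1,"slide":[-0.003,0,0],"angular":[0,0,0]},{"jaw":1,"slide":[-0.003,0,0],"angular":[0,0,0]}]'; python3 -c "
from g import *
vxy()"
```

```text
clock: 10.4
tool_pos: [606.2, 97.9, 21.8]
ee_rot: [0.071, 0.998, 0.0, -0.004]
contact_force: [-10.3, 1.5, 6.8]
finger_gap: 0.001
grasp_force: 5.3
10.4 viewer xy -69.55217680877598 0.7298120629005648 21.793052662819843 [-10.3   1.5   6.8]
```

```bash
python3 -m crank '[{"jaw":1,"slide":[-0.001,0,0],"angular":[0,0,0]},{"jaw":1,"slide":[-0.002,0,0],"angular":[0,0,0]},{"jaw":1,"slide":[-0.003,0,0],"angular":[0,0,0]},{"jaw":1,"slide":[-0.003,0,0],"angular":[0,0,0]}]'; python3 -c "
from g import *
vxy()"
```

```text
clock: 10.8
tool_pos: [606.3, 97.9, 21.7]
ee_rot: [0.07, 0.998, -0.0, -0.006]
contact_force: [-14.7, 1.6, 10.8]
finger_gap: -0.0
grasp_force: 7.6
10.8 viewer xy -69.45371317090924 0.7510467941602398 21.743311787930896 [-14.7   1.6  10.8]
```

The force climbs with no more travel, so the carrier is home. I back off, rise, and lean the gripper.

```bash
python3 -m crank '[{"jaw":1,"slide":[0.006,0,0],"angular":[0,0,0]},{"jaw":1,"slide":[0.02,0,0],"angular":[0,0,0]},{"jaw":1,"slide":[0.045,0,-0.01],"angular":[0,0,0]},{"jaw":1,"slide":[0.055,0,-0.05],"angular":[0,0,0]},{"jaw":1,"slide":[0.055,0,-0.095],"angular":[0,0,0]},{"jaw":0.5,"slide":[0.055,0,-0.13],"angular":[0,0,0]},{"jaw":0.2,"slide":[0.055,0,-0.13],"angular":[0,0,0]}]'; python3 - <<'E'
from g import *
t=np.radians(-8);ex=np.array([np.cos(t),np.sin(t)]);ey=np.array([-ex[1],ex[0]])
c=grab('side');carrier(c,pts(c));c=grab('scene');carrier(c,pts(c));c=grab('wrist');carrier(c,wpts(c))
p=np.array([676.5,87.3])-110*ex-18*ey
go(np.r_[p,150],40);vxy();print(np.round(manip.sense()['joint_positions'],2))
E
```

```text
clock: 11.5
tool_pos: [564.7, 105.7, 157.3]
ee_rot: [0.071, 0.997, 0.004, 0.007]
contact_force: [0.5, 1.4, 0.2]
finger_gap: 0.334
grasp_force: 0.0
blue [655.   91.3] [90.7 75.1] 81.6
plate [663.   88.7] [161.3  96.4] 80.2
knob 35 [626.3  78.1  45.3] med [626.8  78.4  47.3]
knob 9 [626.4  76.6  59.4] med [626.8  76.5  59.4]
brass 11 [657.   73.4  28.8]
blue [655.5  89.4] [92.2 81.1] 82.8
plate [676.3  86.2] [161.2 123.3] 82.8
knob 20 [623.1  72.4  45.1] med [623.   72.5  45. ]
knob 11 [625.7  73.2  59.1] med [625.4  72.3  58.8]
brass 12 [656.   71.5  27.5]
blue [655.7  90.6] [80.7 80.4] 81.7
plate [668.   85.4] [ 94.6 107.6] 82.5
knob 154 [621.9  75.3  43.8] med [621.7  75.5  43.8]
knob 99 [624.9  74.3  59.2] med [624.8  74.3  59.2]
brass 101 [655.2  71.7  28.3]
slide [-0.0071, -0.018, 0.0018] ang [0.002, -0.695, -0.004] dist 19.0 deg 39.8
11.65 viewer xy -115.4965184678011 0.024269113368857537 151.84723685233422 [ 0.  -0.2 -0.3]
[ 0.2   0.6  -0.65  2.02  0.55  0.7   0.63]
```

```bash
python3 -m crank '[{"jaw":0.2,"slide":[-0.001,-0.003,0],"angular":[0,-0.13,0]},{"jaw":0.2,"slide":[-0.002,-0.006,0],"angular":[0,-0.26,0]},{"jaw":0.2,"slide":[-0.003,-0.009,0],"angular":[0,-0.39,0]},{"jaw":0.2,"slide":[-0.005,-0.012,0],"angular":[0,-0.52,0]},{"jaw":0.2,"slide":[-0.006,-0.015,0],"angular":[0,-0.65,0]},{"jaw":0.2,"slide":[-0.007,-0.018,0.001],"angular":[0,-0.695,0]},{"jaw":0.2,"slide":[-0.007,-0.018,0.001],"angular":[0,-0.695,0]},{"jaw":0.2,"slide":[-0.007,-0.018,0.001],"angular":[0,-0.695,0]}]'; python3 - <<'E'
from g import *
t=np.radians(-8);ex=np.array([np.cos(t),np.sin(t)]);ey=np.array([-ex[1],ex[0]])
p=np.array([676.5,87.3])-110*ex-18*ey
go(np.r_[p,150],40);vxy();print(np.round(manip.sense()['joint_positions'],2))
E
```

```text
clock: 12.45
tool_pos: [563.7, 79.0, 147.6]
ee_rot: [0.069, 0.947, -0.04, 0.311]
contact_force: [0.3, -1.2, -0.4]
finger_gap: 0.403
grasp_force: 0.0
slide [-0.0019, 0.0058, -0.0018] ang [-0.036, -0.062, 0.007] dist 6.0 deg 4.1
12.45 viewer xy -109.08227901618902 -23.908963688048694 147.62454537767633 [ 0.3 -1.2 -0.4]
[-0.18  0.52 -0.27  2.4   2.15  0.57 -1.05]
```

```bash
python3 - <<'E'
from g import *
d=des(40).apply([0,0,1]);k=np.array([626,75,53]);T=k+5*d;print(T)
go(T-60*d,40);go(T-25*d,40);go(T,40)
E
```

```text
[629.18266022  74.55270628  49.16977778]
slide [0.0095, 0.0069, 0.058] ang [-0.036, -0.062, 0.007] dist 59.0 deg 4.1
slide [0.0073, 0.0082, 0.0929] ang [-0.036, -0.062, 0.007] dist 94.0 deg 4.1
slide [0.0058, 0.0091, 0.1179] ang [-0.036, -0.062, 0.007] dist 118.0 deg 4.1
```

```bash
python3 -m crank '[{"jaw":0.1,"slide":[0.004,0.003,0.015],"angular":[-0.02,-0.03,0]},{"jaw":0.1,"slide":[0.008,0.006,0.03],"angular":[-0.036,-0.062,0.007]},{"jaw":0.1,"slide":[0.0095,0.007,0.045],"angular":[-0.036,-0.062,0.007]},{"jaw":0.1,"slide":[0.0095,0.007,0.058],"angular":[-0.036,-0.062,0.007]},{"jaw":0.1,"slide":[0.0095,0.007,0.058],"angular":[-0.036,-0.062,0.007]}]'; python3 - <<'E'
from g import *
d=des(40).apply([0,0,1]);k=np.array([626,75,53]);T=k+5*d
go(T-60*d,40);go(T-25*d,40);go(T,40);vxy();print(np.round(manip.sense()['joint_positions'],2))
c=grab('wrist','w4.png');carrier(c,wpts(c))
E
```

```text
clock: 12.95
tool_pos: [591.0, 78.8, 93.3]
ee_rot: [0.067, 0.938, -0.025, 0.339]
contact_force: [0.5, -0.6, 1.2]
finger_gap: 0.449
grasp_force: 0.0
slide [-0.001, 0.0012, -0.0015] ang [-0.004, -0.005, -0.001] dist 2.0 deg 0.4
slide [-0.0012, 0.0013, 0.0335] ang [-0.004, -0.005, -0.001] dist 34.0 deg 0.4
slide [-0.0014, 0.0014, 0.0585] ang [-0.004, -0.005, -0.001] dist 59.0 deg 0.4
12.95 viewer xy -82.0049876723611 -20.35967054248704 93.33353778329179 [ 0.5 -0.6  1.2]
[-0.1   0.69 -0.35  2.4   2.37  0.76 -1.22]
blue [653.9  89.5] [88.9 78.2] 82.5
plate [682.8 102.2] [125.8 132.6] 80.3
knob 563 [622.   74.8  43.9] med [621.9  74.9  44.1]
knob 117 [623.6  74.7  58.8] med [623.1  74.7  59. ]
brass 7 [655.5  76.9  27.9]
```

View pics/w4.png

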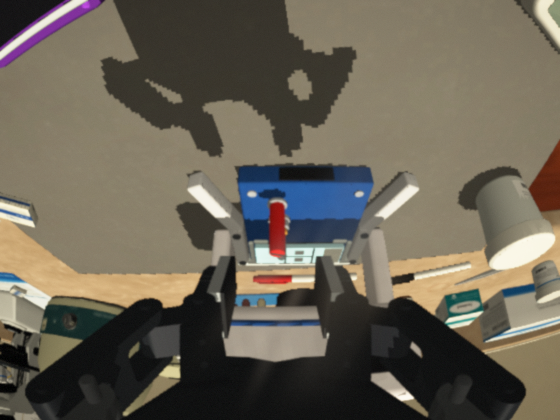

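The wrist view shows the knob at (278,235), centred between the open fingers at (220,290) and (330,290); the carrier sits in the channel. I go in and pinch.

```bash
python3 -m crank '[{"jaw":0.1,"slide":[-0.001,0.001,0.02],"angular":[0,0,0]},{"jaw":0.15,"slide":[-0.001,0.001,0.038],"angular":[0,0,0]},{"jaw":0.2,"slide":[-0.001,0.001,0.05],"angular":[0,0,0]},{"jaw":0.3,"slide":[-0.001,0.001,0.058],"angular":[0,0,0]},{"jaw":0.5,"slide":[-0.001,0.001,0.058],"angular":[0,0,0]},{"jaw":0.7,"slide":[-0.001,0.001,0.058],"angular":[0,0,0]},{"jaw":1,"slide":[-0.001,0.001,0.058],"angular":[0,0,0]},{"jaw":1,"slide":[-0.001,0.001,0.058],"angular":[0,0,0]}]' 25; python3 - <<'E'
from g import *
s=manip.sense();vxy();r0=R.from_quat(s['ee_rot'])
t=np.radians(-8);ex=np.array([np.cos(t),np.sin(t),0]);ey=np.array([-ex[1],ex[0],0])
for a in np.arange(6,80,6):
    w=np.radians(a);d=30*((1-np.cos(w))*ex-np.sin(w)*ey);print(a,(r0.inv().apply(d)/1000).round(4).tolist())
E
```

```text
clock: 13.8
tool_pos: [627.7, 75.2, 52.1]
ee_rot: [0.066, 0.938, -0.024, 0.34]
contact_force: [-1.3, -0.3, 1.8]
finger_gap: 0.106
grasp_force: 25.2
13.8 viewer xy -45.1175778073846 -18.777129630648474 52.05919287697118 [-1.3 -0.3  1.8]
6 [-0.0001, -0.0031, 0.0001]
12 [-0.0005, -0.0062, 0.0004]
18 [-0.0011, -0.0093, 0.001]
24 [-0.002, -0.0122, 0.0017]
30 [-0.0031, -0.015, 0.0026]
36 [-0.0044, -0.0176, 0.0037]
42 [-0.0059, -0.0201, 0.005]
48 [-0.0076, -0.0223, 0.0064]
54 [-0.0095, -0.0243, 0.008]
60 [-0.0115, -0.026, 0.0096]
66 [-0.0137, -0.0274, 0.0114]
72 [-0.0159, -0.0285, 0.0133]
78 [-0.0183, -0.0293, 0.0153]
```

```bash
python3 -m crank '[{"jaw":1,"slide":[-0.0005,-0.0035,0.0003],"angular":[0,0,0]},{"jaw":1,"slide":[-0.001,-0.007,0.0007],"angular":[0,0,0]},{"jaw":1,"slide":[-0.0017,-0.0105,0.0014],"angular":[0,0,0]},{"jaw":1,"slide":[-0.0031,-0.014,0.0024],"angular":[0,0,0]},{"jaw":1,"slide":[-0.0045,-0.0172,0.0037],"angular":[0,0,0]},{"jaw":1,"slide":[-0.006,-0.02,0.005],"angular":[0,0,0]},{"jaw":1,"slide":[-0.0078,-0.0223,0.0065],"angular":[0,0,0]},{"jaw":1,"slide":[-0.0097,-0.0243,0.008],"angular":[0,0,0]},{"jaw":1,"slide":[-0.0117,-0.026,0.0097],"angular":[0,0,0]},{"jaw":1,"slide":[-0.0117,-0.026,0.0097],"angular":[0,0,0]}]'; python3 - <<'E'
from g import *
c=grab('side','b5.png');carrier(c,pts(c));vxy()
c=grab('wrist');carrier(c,wpts(c))
E
```

```text
clock: 14.8
tool_pos: [640.8, 46.8, 52.1]
ee_rot: [0.067, 0.937, -0.025, 0.341]
contact_force: [2.5, 0.8, 0.5]
finger_gap: 0.097
grasp_force: 25.0
blue [654.3  92. ] [88.5 74.9] 81.2
plate [662.7  99.6] [144.   94.8] 77.3
knob 5 [639.3  58.1  39.2] med [639.3  56.6  38.2]
brass 11 [656.5  72.3  28.3]
14.85 viewer xy -28.256143619283407 -45.078228902657145 52.04570968377002 [0.9 0.8 1.5]
blue [649.5  90.4] [89.3 69. ] 82.4
plate [678.9  85.5] [161. 130.] 81.7
knob 1137 [635.2  47.1  44. ] med [635.2  47.1  44.3]
knob 208 [635.9  47.1  58.8] med [636.2  46.9  59. ]
brass 219 [652.9  71.3  27.8]
```

```bash
python3 -m crank '[{"jaw":0.7,"slide":[0,0,0],"angular":[0,0,0]},{"jaw":0.5,"slide":[0,0,0],"angular":[0,0,0]},{"jaw":0.4,"slide":[0,0,0],"angular":[0,0,0]},{"jaw":0.4,"slide":[0,0,-0.01],"angular":[0,0,0]},{"jaw":0.4,"slide":[0,0,-0.03],"angular":[0,0,0]},{"jaw":0.4,"slide":[0,0,-0.06],"angular":[0,0,0]},{"jaw":0.4,"slide":[0,0,-0.1],"angular":[0,0,0]},{"jaw":0.4,"slide":[0.02,0,-0.13],"angular":[0,0,0]}]'; python3 - <<'E'
from g import *
vxy();c=grab('side');carrier(c,pts(c));d=grab('scene');carrier(d,pts(d));w=grab('wrist');carrier(w,wpts(w))
f=lambda i,s:cv2.resize(i[:,:,::-1],s)
top=cv2.hconcat([f(c['img'][200:320,190:340],(400,300)),f(d['img'][130:260,180:350],(400,300))])
cv2.imwrite('pics/c6.png',cv2.vconcat([top,cv2.copyMakeBorder(f(w['img'][120:300,180:420],(400,300)),0,0,0,400,0)]))
E
```

```text
clock: 15.7
tool_pos: [542.5, 61.4, 141.9]
ee_rot: [0.067, 0.937, -0.024, 0.342]
contact_force: [0.5, 0.9, -0.4]
finger_gap: 0.301
grasp_force: 0.0
15.7 viewer xy -127.58314315772385 -44.273366016316686 141.94899839093705 [ 0.5  0.9 -0.4]
blue [654.9  92.1] [89.3 74.9] 81.6
plate [662.1  95.8] [147.9  94.3] 78.0
knob 33 [640.4  50.1  45.3] med [640.   50.3  47. ]
knob 14 [639.   48.9  59.5] med [639.5  49.7  59.3]
brass 11 [656.5  72.1  28.2]
blue [651.   87.5] [90.4 71.9] 83.3
plate [674.7  82.9] [148.7 123.6] 85.9
knob 29 [636.6  44.9  45.4] med [636.8  44.1  45.6]
knob 8 [636.7  44.4  59.6] med [636.9  45.1  59.8]
brass 12 [655.5  71.1  28.1]
blue [646.3  90.9] [88.5 62. ] 82.6
plate [679.3  99. ] [130.4 128.4] 78.3
knob 289 [635.   47.2  44.1] med [634.8  47.2  44.4]
knob 69 [639.   47.7  58.6] med [637.   47.5  58.8]
brass 81 [654.2  71.4  27.5]
```

View pics/c6.png

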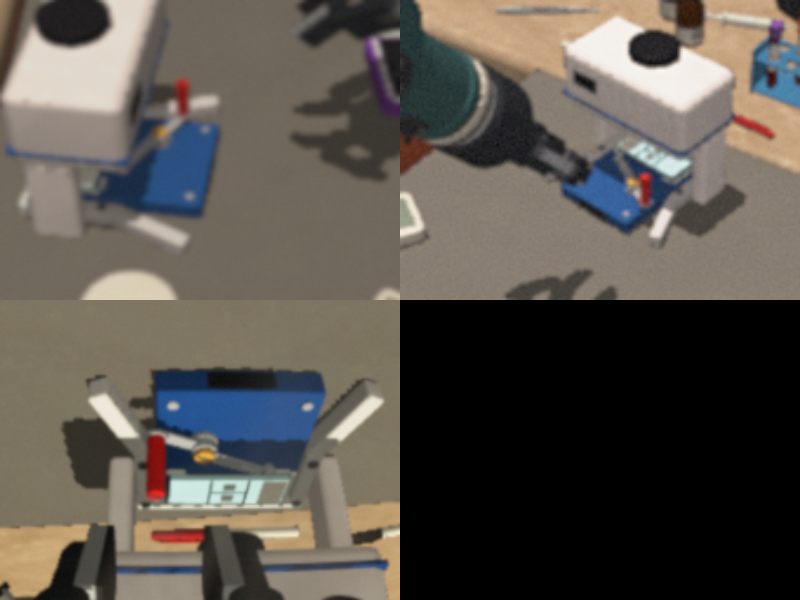

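Clip off and slide in its bed (bottom left: tip clear of the slide edge, knob at (157,465)). The brass screw reads about 0.7 mm further back than before, so I'll test with a gentle push that the carrier is still home.

```bash
python3 -c "
from g import *
go([566,103.5,120],0)"
```

```text
slide [-0.002, 0.0447, 0.0278] ang [-0.0, 0.696, 0.001] dist 53.0 deg 39.9
```

```bash
python3 -m crank '[{"jaw":1,"slide":[0,0.01,0],"angular":[0,0.12,0]},{"jaw":1,"slide":[0,0.02,0],"angular":[0,0.26,0]},{"jaw":1,"slide":[0,0.03,0.01],"angular":[0,0.4,0]},{"jaw":1,"slide":[0,0.04,0.02],"angular":[0,0.54,0]},{"jaw":1,"slide":[-0.002,0.0447,0.028],"angular":[0,0.66,0]},{"jaw":1,"slide":[-0.002,0.0447,0.028],"angular":[0,0.696,0]},{"jaw":1,"slide":[-0.002,0.0447,0.028],"angular":[0,0.696,0]},{"jaw":1,"slide":[-0.002,0.0447,0.028],"angular":[0,0.696,0]}]'; python3 -c "
from g import *
go([566,103,22],0);vxy()"
```

```text
clock: 16.65
tool_pos: [566.9, 101.3, 117.0]
ee_rot: [0.072, 0.996, -0.02, 0.051]
contact_force: [0.7, 0.3, -1.9]
finger_gap: 0.005
grasp_force: 0.0
slide [0.011, 0.0046, 0.0943] ang [-0.032, 0.104, -0.005] dist 95.0 deg 6.2
16.65 viewer xy -108.97451922601331 -1.3700690225749794 116.99406411634337 [ 0.7  0.3 -1.9]
```

```bash
python3 -m crank '[{"jaw":1,"slide":[0.003,0.002,0.01],"angular":[-0.032,0.104,-0.005]},{"jaw":1,"slide":[0.008,0.004,0.04],"angular":[-0.032,0.104,-0.005]},{"jaw":1,"slide":[0.01,0.0046,0.07],"angular":[-0.032,0.104,-0.005]},{"jaw":1,"slide":[0.011,0.0046,0.094],"angular":[-0.032,0.104,-0.005]},{"jaw":1,"slide":[0.011,0.0046,0.094],"angular":[-0.032,0.104,-0.005]}]'; python3 -c "
from g import *
go([566,103,22],0);vxy()"
```

```text
clock: 17.15
tool_pos: [565.8, 99.5, 19.4]
ee_rot: [0.072, 0.997, -0.002, -0.0]
contact_force: [-0.5, 0.4, -0.3]
finger_gap: -0.002
grasp_force: 0.0
slide [0.0003, 0.0035, -0.0026] ang [-0.004, 0.0, -0.005] dist 4.0 deg 0.4
17.15 viewer xy -109.77930688708679 -3.3168139473107234 19.36638032706386 [-0.5  0.4 -0.3]
```

Forward 36 mm to just short, correcting the offset, then creep.

```bash
python3 -m crank '[{"jaw":1,"slide":[-0.008,0.002,-0.002],"angular":[-0.004,0,-0.005]},{"jaw":1,"slide":[-0.018,0.0035,-0.002],"angular":[-0.004,0,-0.005]},{"jaw":1,"slide":[-0.027,0.0035,-0.002],"angular":[-0.004,0,-0.005]},{"jaw":1,"slide":[-0.033,0.0035,-0.002],"angular":[-0.004,0,-0.005]},{"jaw":1,"slide":[-0.036,0.0035,-0.002],"angular":[-0.004,0,-0.005]},{"jaw":1,"slide":[-0.037,0.0035,-0.002],"angular":[-0.004,0,-0.005]}]'; python3 -c "
from g import *
vxy()"; python3 -m crank '[{"jaw":1,"slide":[-0.001,0,0],"angular":[0,0,0]},{"jaw":1,"slide":[-0.002,0,0],"angular":[0,0,0]},{"jaw":1,"slide":[-0.003,0,0],"angular":[0,0,0]},{"jaw":1,"slide":[-0.003,0,0],"angular":[0,0,0]}]'; python3 -c "
from g import *
vxy()"
```

```text
clock: 17.75
tool_pos: [605.7, 99.2, 25.4]
ee_rot: [0.07, 0.998, 0.001, 0.004]
contact_force: [-0.8, -0.2, -0.2]
finger_gap: -0.001
grasp_force: 0.0
17.75 viewer xy -70.23812587989352 1.959861715082694 25.405961868818036 [-0.8 -0.2 -0.2]
clock: 18.15
tool_pos: [606.2, 99.2, 24.9]
ee_rot: [0.069, 0.998, 0.001, 0.002]
contact_force: [-4.5, 0.1, 2.6]
finger_gap: -0.002
grasp_force: 2.1
18.15 viewer xy -69.76526593932326 2.0348226775093776 24.87071977354871 [-4.5  0.1  2.6]
```

```bash
python3 -m crank '[{"jaw":1,"slide":[-0.002,0,0.002],"angular":[0,0,0]},{"jaw":1,"slide":[-0.004,0,0.003],"angular":[0,0,0]},{"jaw":1,"slide":[-0.006,0,0.003],"angular":[0,0,0]},{"jaw":1,"slide":[-0.006,0,0.003],"angular":[0,0,0]}]'; python3 -c "
from g import *
vxy()"; python3 -m crank '[{"jaw":1,"slide":[0.004,0,0],"angular":[0,0,0]},{"jaw":1,"slide":[0.012,0,0],"angular":[0,0,0]},{"jaw":1,"slide":[0.03,0,0],"angular":[0,0,0]},{"jaw":1,"slide":[0.06,0,-0.02],"angular":[0,0,0]},{"jaw":1,"slide":[0.07,0,-0.07],"angular":[0,0,0]},{"jaw":1,"slide":[0.07,0,-0.11],"angular":[0,0,0]},{"jaw":1,"slide":[0.07,0,-0.11],"angular":[0,0,0]}]'; python3 - <<'E'
from g import *
c=grab('side');carrier(c,pts(c));d=grab('scene');carrier(d,pts(d));w=grab('wrist');carrier(w,wpts(w))
f=lambda i,s:cv2.resize(i[:,:,::-1],s)
cv2.imwrite('pics/c7.png',cv2.hconcat([f(d['img'],(400,300)),f(w['img'],(400,300))]))
E
```

```text
clock: 18.55
tool_pos: [606.4, 99.2, 21.3]
ee_rot: [0.068, 0.998, -0.0, -0.003]
contact_force: [-12.6, 2.2, 9.6]
finger_gap: -0.0
grasp_force: 6.7
18.55 viewer xy -69.5115233716638 2.0360779608850965 21.333996893538895 [-12.6   2.2   9.6]
clock: 19.25
tool_pos: [548.2, 109.5, 137.0]
ee_rot: [0.069, 0.998, 0.003, 0.009]
contact_force: [1.3, 1.1, 0.6]
finger_gap: 0.001
grasp_force: 0.0
blue [655.2  92. ] [89.1 75. ] 82.5
plate [662.   96.2] [149.   94.2] 77.2
knob 33 [640.2  50.6  45.2] med [639.8  50.8  45.8]
knob 16 [639.4  48.4  58.8] med [639.6  48.9  58.9]
brass 11 [656.5  72.   28.1]
blue [647.9  89. ] [92.7 70.3] 76.5
plate [675.2  89.3] [160. 126.] 85.2
knob 29 [636.6  44.7  44.3] med [636.7  43.9  44.3]
knob 10 [637.9  44.9  59.4] med [637.4  45.1  59.3]
brass 14 [656.2  71.8  27.2]
blue [621.  58.] [16.9 19.8] 80.7
plate [620.9  57.7] [17.1 20.4] 78.6
```

View pics/c7.png

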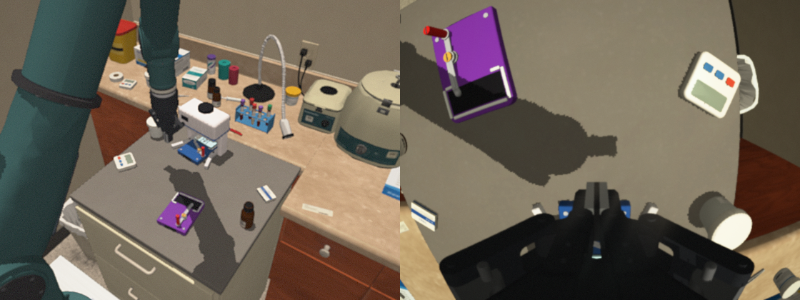

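The gripper is clear and all bystanders are where they were. The carrier stopped at the same point under force (-69.5 mm both times), so it is home.

```bash
python3 -c "
from bench import manip
print(manip.hand_in())"
```

```text
the job is handed in; nothing more can be done
None
```

Handed in at about 19 s: I swung the clip onto the slide, pushed the carrier home with the clip on, and swung the clip off to about 1.08 rad; the last pictures show the slide in its bed and the bystanders where they were, and a final gentle push met the end stop at the same point.

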